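# Close and lock the kit chest

### The arm

A 6-joint arm with a two-finger parallel gripper is mounted at the origin on the work surface. World frame = base frame: x ahead of the robot, y to its left, z up, the work surface at z = 0. Lengths are in mm, angles in rad, forces in N, time in s.
With the tool pointing down it reaches from about 300 to 775 mm from the base axis. Payload 14.6 kg.
Tool frame: the origin (TCP) lies at the very end of the fingers, on their centre line; the grasp point (between the pads) lies 19 mm behind it; z points along the fingers, y is the line along which they close (so a half turn about z gives the same grasp; the last joint's range is limited). The gripper opens to 94 mm and grips with 3 to 60 N. Pads are 16 mm wide; open, the fingers measure 119 mm over their backs; the gripper's body (75 mm by 177 mm) begins 78 mm behind the grasp point.
Start: joints at [-1.168, 0.3, 1.521, -0, 1.321, -0.067], TCP at [248.981, -490.406, 205.446] pointing down, gripper open.
Joint ranges: [-3.03, 3.03], [-0.79, 2.21], [0.23, 2.52], [-1.04, 4.18], [0, 3.07], [-2.55, 2.55]. Speed limits (rad/s): [2.22, 2.22, 2.57, 3.14, 3.14, 3.14].

### API

Orientations are given as [roll, pitch, yaw] about the fixed x, y, z axes, in that order (R = Rz(yaw) Ry(pitch) Rx(roll)).
In Python, from cell import manip, optics gives the robot as it stands.
- The arm moves only by the shell command python3 -m crank 'ROWS' [FORCE]. ROWS is JSON, a list of rows, each a list of 7 numbers: the opening in per cent of the stroke, from 0 (shut) to 100 (fully open), then the shift along the tool's x, y, z in mm, then the turn, a rotation vector about the tool's x, y, z in rad. A call has 1 to 10 rows; each row is the pose to reach, as a shift and turn from the pose commanded when the call began, along the tool's axes at that moment; what a row does not reach only later rows make up. A row lasts 1/10 s, in which the tool goes at most 50 mm and 8.59 degrees, less where a joint would pass 70% of its speed; a pose out of reach is approached as far as the arm can. A call with a gripper value outside its range is refused whole. The fingers move at their own pace and stop on an object; FORCE is the grip in N (left out, the last holds). Time passes only in rows, so rows that repeat a pose let the fingers close. It gives the time, the measured TCP pose, the force, the opening and the grip force at its end, in the units of the state.
- manip.read_state(): the state, without advancing time (a new reading comes with each control period).
- optics.camera(name): name is "side" or "top" or "wrist"; returns (picture, depth): 400x640x3 uint8, red, green, blue; 400x640 float32, mm along the optical axis (not along the pixel's ray), 0 where there is no reading.
- optics.calibration(name): a dict with "camera_matrix" (3x3 intrinsics, pixels), "R" (3x3) and "t" (3): a world point X has camera coordinates R X + t. Camera axes: x right, y down, z forward; pixel columns grow to the right and rows downward; lengths in mm; the calibration is good to about 2 mm. The wrist camera is an equidistant fisheye: a pixel r from the principal point sees the ray r / f radians off the axis. A picture is of the moment at which its call begins: read the wrist's pose just before it. calibration takes no time and is no camera call; for the wrist camera it gives the pose at the moment of the call.
- manip.sign_off(): hands the job in; it is judged then, once.
The state is a dict: "clock": time; "joints": joint angles; "qd": joint speeds; "effort": joint torques, N m; "eef_pos": TCP position; "eef_rot": TCP orientation; "wrist_force": force on the tool from outside, world axes, zero at the start; "moment": the same for the moment, N m; "finger_gap": finger opening in mm; "finger_force": force on a finger pad.
Only numpy, scipy, OpenCV 4.12 (cv2) and the standard library are available. Lean on these libraries where they do the work, as an engineer would, in place of code of your own. Each camera call takes 0.05 s, during which the arm holds its last target. There are 200 camera calls.

### The job

Get the little plywood kit chest ready to be carried: push its open upper drawer fully home until it clicks into its catch, then take the wooden-handled brass lock rod from the tool rack and drop it down through all three screw eyes on the front of the chest until its flange rests on the top eye. Leave the other two tools in the rack, and don't knock over the drink cup or the two paint bottles on the chest.

Things in the scene. Friction and masses are not known exactly. Their poses are not given: they have to be found in the camera images.
- upper_drawer (a joint): Opening of the chest's upper drawer (m): 0 fully home, grows as it slides out along the chest's -x, at most 0.12. It slides with about 1 to 2 N; a sprung roller catch resists with about 5 to 8 N between 14 and 8 mm open; from about 8 to 5 mm it neither resists nor helps, and closer than about 4 mm it pulls the drawer home by itself and holds it there.
- lower_drawer (a joint): Opening of the chest's lower drawer (m): 0 fully home, as it starts and must stay.
- chest: Plain birch-plywood chest of two stacked drawers, 200 deep (x) by 260 wide (y) by 140 mm high, fixed to the table; origin at the centre of its underside, x axis from its front to its back (the direction in which the drawers close), z up. The drawer fronts are 238 mm wide, flush with its front face when home; the upper front spans 67 to 119 mm above the table, and the drawer's box behind it is 36 mm deep and open on top.
- drawer_face (a point): Centre of the upper drawer's outer front face, 93 mm above the table; it moves with the drawer; axes as the chest's. A brass knob of 16 mm diameter stands out 18 mm from it just here; the face is plain and flat from 15 mm either side of it, as far as the left end (+y) and as far as 80 mm to the right (-y), where the screw eye is. A gripper pointing down clears the chest's top (140 mm) best when it pushes on the upper half of the face.
- top_eye (a point): Centre of the top screw eye: a flat-lying brass ring with a 13 mm clear opening, 25 mm outside, 5 mm thick wire, its centre 17 mm in front of the chest's front face, 95 mm to the right (chest -y) of the middle and 130 mm above the table. Fixed to the rail over the upper drawer.
- upper_eye (a point): Centre of the same kind of ring on the upper drawer's front, 93 mm above the table; it moves with the drawer and comes straight under the top eye only when the drawer is home.
- lower_eye (a point): Centre of the same kind of ring on the lower drawer's front, 56 mm above the table, straight under the top eye.
- rack: Plywood tool rack, 80 (x) by 200 (y) by 110 mm high, fixed; origin at the centre of its underside. Four 12 mm square holes in a row along its y, 45 mm apart, in a 6 mm top plate; three tools hang upright in them, each by its collar, in any order.
- lock_rod: Lock rod, hanging upright in one of the rack's holes (90 g or so, loose): 8 mm brass shaft 95 mm long, the last 12 mm tapering to a 3 mm tip, under a 27 mm brass flange 3 mm thick; above the flange a turned wooden handle, 16 to 20 mm thick, up to 60 mm above the origin. Origin at the underside of the flange on the axis, z axis up the handle.
- rod_tip (a point): The lower tip of the lock rod, 95 mm below its origin.
- knife: Capped hobby knife in the rack: 17 mm aluminium collar, slim clear cap up to 50 mm above the plate. Origin on its axis at the rack's top plate.
- driver: Small black precision screwdriver in the rack, handle up to 18 mm thick and 48 mm high over the plate. Origin on its axis at the rack's top plate.
- bottle_a: Small paint dropper bottle, white cap, 22 mm diameter, 60 mm high, standing on the back half of the chest's top; origin under its centre, z up.
- bottle_b: The same with a black cap, beside it.
- cup: White lidded drink cup with a straw, 94 mm across at the lid, 142 mm high without the straw (200 mm with it), standing on the table to the left; origin under its centre, z up.

How it is judged (in metres and radians):
On the way:
1. the upper drawer is home in its catch (value of joint upper_drawer below 0.003 m), for 0.2 s.
At the end, for the whole second after the job is handed in: Both drawers are home (within 3 mm); the lock rod hangs at rest, upright (within 0.12 rad), through all three eyes: axis within 7 mm of the top eye's centre, underside of its flange from 2 mm below to 6 mm above it, tip within 10 mm sideways of the lower eye's centre (value of joint each of upper_drawer, lower_drawer below 0.003 m and horizontal distance between lock_rod and top_eye below 0.007 m and z of lock_rod in the frame of top_eye between -0.002 and 0.006 m and horizontal distance between rod_tip and lower_eye below 0.01 m and angle between lock_rod's own z axis and vertical below 0.12 rad and linear speed of lock_rod below 0.02 m/s); the robot touches nothing.
It fails at once if a paint bottle or the drink cup is knocked over (tilted more than 0.5 rad) (angle between any of bottle_a, bottle_b, cup's own z axis and vertical above 0.5 rad).
It fails at once if the hobby knife or the screwdriver is taken from its hole or knocked out (moved more than 30 mm) (distance of any of knife, driver from where it was at the start of the episode above 0.03 m).
It also fails if it takes over 67 s, if anything falls off the work surface, if the arm or the gripper's body presses on something with over 40 N, if the wrist force passes 120 N, or if a joint passes its speed limit or range.

## Working session

There is one attempt and no reset: what is moved stays moved. The work goes in short steps, Python scripts to look and compute and a shell command to move; the robot and the scene stay as the last step left them, time stands still between calls to the robot, and variables do not carry over. Pictures are saved under pics/ and viewed, at most 12 in all, crops included, and the job is handed in when it is done.

```bash
ls; mkdir -p pics; cat > h.py <<'E'
import numpy as np, cv2
from cell import manip, optics
def grab(n):
    c=optics.calibration(n); p,d=optics.camera(n); return c,p,d
def pts(c,d):
    K=np.array(c["camera_matrix"]);R=np.array(c["R"]);t=np.array(c["t"])
    v,u=np.mgrid[:d.shape[0],:d.shape[1]]
    X=np.stack([(u-K[0,2])/K[0,0]*d,(v-K[1,2])/K[1,1]*d,d],-1)
    W=(X-t)@R; W[d<=0]=np.nan; return W
E
python3 - <<'E'
from h import *
for n in("top","side"):
    c,p,d=grab(n); cv2.imwrite(f"pics/{n}0.png",p[:,:,::-1]); np.savez(f"{n}0.npz",p=p,d=d,**{k:np.array(c[k]) for k in("camera_matrix","R","t")})
    print(n,np.round(c["camera_matrix"],1).tolist(),np.round(c["R"],3).tolist(),np.round(c["t"]).tolist())
print(manip.read_state())
E
```

```text
pics
top [[369.3, 0.0, 321.9], [0.0, 369.3, 199.1], [0.0, 0.0, 1.0]] [[0.009, -1.0, -0.012], [-0.999, -0.009, -0.048], [0.048, 0.013, -0.999]] [72.0, 573.0, 1034.0]
side [[422.1, 0.0, 317.8], [0.0, 422.1, 203.2], [0.0, 0.0, 1.0]] [[-0.83, -0.557, -0.006], [-0.349, 0.529, -0.774], [0.435, -0.64, -0.634]] [539.0, 249.0, 860.0]
{'clock': 0.1, 'joints': array([-1.16762853e+00,  3.00396627e-01,  1.52148067e+00, -2.80531908e-05,
        1.32071194e+00, -6.66016313e-02]), 'qd': array([-0.00108777, -0.001259  , -0.00149674,  0.00026075, -0.0008352 ,
        0.0011492 ]), 'effort': array([ 1.39057465e-03, -5.32643580e+01, -3.53282261e+01,  7.09800376e-02,
        2.35068554e-02, -6.60486262e-05]), 'eef_pos': array([ 248.87653417, -490.21905785,  204.96965891]), 'eef_rot': array([-3.14059647e+00, -3.92116296e-05,  4.69776363e-01]), 'wrist_force': array([-0.22513291, -0.46159939,  0.43957285]), 'moment': array([0.03498064, 0.03547324, 0.04303   ]), 'finger_force': 0.0, 'finger_gap': 93.62861371022504}
```

View pics/top0.png

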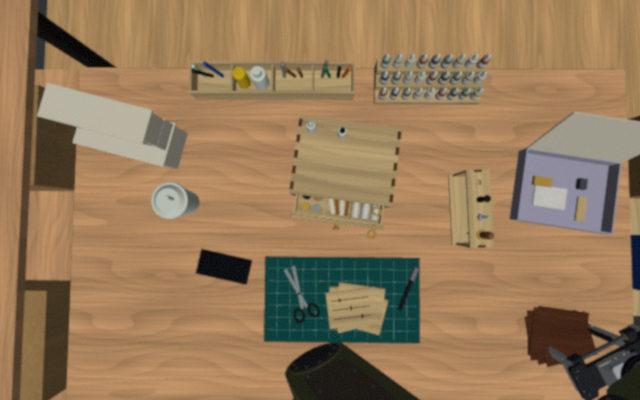

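View pics/side0.png

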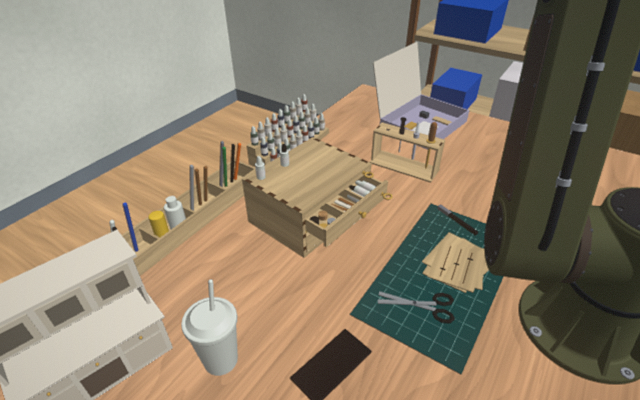

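The top view shows the chest top at (291–400, 120–205), with the drawer open towards the robot. The top eye is near (393, 204), the drawer eye near (371, 234) and the knob at (336, 227). The rack is at (470, 208) with the driver (485, 198), knife (482, 216) and wooden lock rod (487, 236). The cup is at (172, 200), and the bottles are on the back of the chest at (311, 126) and (342, 131).

```bash
python3 - <<'E'
from h import *
z=np.load("top0.npz"); W=pts(z,z["d"]); p=z["p"]
s=np.load("side0.npz"); Ws=pts(s,s["d"])
def region(W,u0,u1,v0,v1,zl,zh):
    m=np.zeros(W.shape[:2],bool); m[v0:v1,u0:u1]=True
    with np.errstate(all='ignore'): return m&(W[...,2]>zl)&(W[...,2]<zh)
def rect(m,W):
    r=cv2.minAreaRect(W[m][:,:2].astype(np.float32)); return r, cv2.boxPoints(r).round(1).tolist()
m=region(W,280,410,110,215,132,148)
n,l,st,ce=cv2.connectedComponentsWithStats(m.astype(np.uint8)); m=l==1+st[1:,4].argmax(); m=cv2.erode(m.astype(np.uint8),np.ones((3,3)))>0
print("chest top",m.sum(),np.nanmedian(W[m][:,2]),rect(m,W))
m=region(W,440,500,160,255,102,118)
print("rack",m.sum(),np.nanmedian(W[m][:,2]),rect(m,W))
for n,(a,u,v,zl,zh) in dict(driver=(8,485,198,125,200),knife=(8,482,216,125,200),rod=(9,487,236,125,200)).items():
    m=region(W,u-a,u+a,v-a,v+a,zl,zh); print(n,m.sum(),W[m].mean(0).round(1) if m.any() else "", W[m][:,2].max() if m.any() else "")
# crops
c=cv2.resize(p[155:260,435:510],None,fx=5,fy=5,interpolation=cv2.INTER_CUBIC)
c2=cv2.resize(p[180:245,285:410],None,fx=3,fy=3,interpolation=cv2.INTER_CUBIC)
o=np.zeros((525,375+390,3),np.uint8); o[:525,:375]=c; o[:195,375:750]=c2
c3=cv2.resize(s["p"][105:190,365:455],None,fx=3.6,fy=3.6,interpolation=cv2.INTER_CUBIC); o[200:200+c3.shape[0],380:380+c3.shape[1]]=c3
cv2.imwrite("pics/crop.png",o[:,:,::-1])
E
```

```text
chest top 7359 139.52485871776258 (((664.2982788085938, 19.196121215820312), (254.7562255859375, 195.97142028808594), 82.6934814453125), [[550.9000244140625, -94.69999694824219], [745.2999877929688, -119.5999984741211], [777.7000122070312, 133.10000610351562], [583.2999877929688, 158.0]])
rack 1653 109.25991585759967 (((547.690185546875, -326.5329284667969), (199.77334594726562, 62.678836822509766), 2.189610004425049), [[446.70001220703125, -299.0], [449.1000061035156, -361.70001220703125], [648.7000122070312, -354.0], [646.2999877929688, -291.3999938964844]])
driver 66 [ 569.9 -324.2  149.4] 160.24230041450352
knife 30 [ 525.9 -324.9  142. ] 160.08242530514954
rod 96 [ 480.7 -325.1  156.5] 171.095604257458
```

View pics/crop.png

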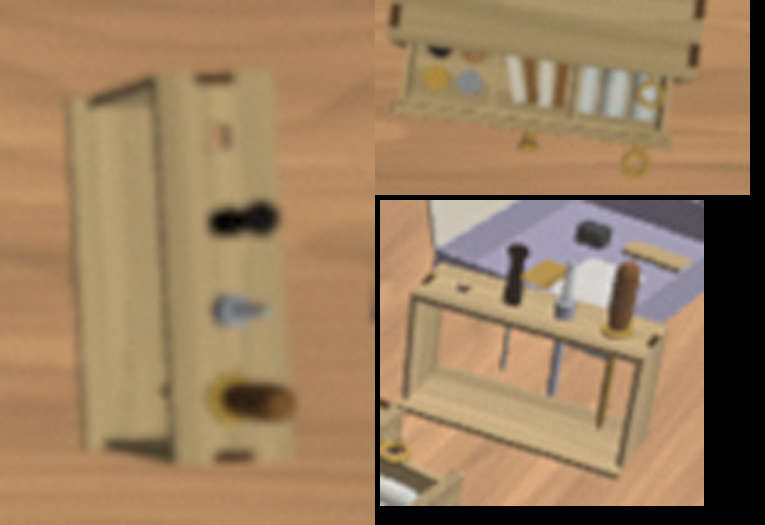

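The crop confirms the rod (brown handle, brass flange) in the rack's end hole nearest the robot. The top eye is at about pixel (376, 212) and the drawer eye at (372, 234).

```bash
cat >> h.py <<'E'
def ray(c,u,v,z):
    K=np.array(c["camera_matrix"]);R=np.array(c["R"]);t=np.array(c["t"])
    d=R.T@np.array([(u-K[0,2])/K[0,0],(v-K[1,2])/K[1,1],1]); o=-R.T@t
    return o+d*(z-o[2])/d[2]
from scipy.spatial.transform import Rotation as Ro
def go(target,yaw=None,rpy=None):
    s=manip.read_state(); R0=Ro.from_euler("xyz",s["eef_rot"])
    R1=Ro.from_euler("xyz",rpy if rpy is not None else [np.pi,0,s["eef_rot"][2] if yaw is None else yaw])
    print("shift",R0.inv().apply(np.array(target)-s["eef_pos"]).round(1),"turn",(R0.inv()*R1).as_rotvec().round(3),"| pos",s["eef_pos"].round(1),"rot",s["eef_rot"].round(3),"F",s["wrist_force"].round(1),"gap",round(s["finger_gap"],1),"t",s["clock"])
YAW=-0.1274
CX=np.array([np.cos(YAW),np.sin(YAW)]); CY=np.array([-CX[1],CX[0]]); CC=np.array([664.3,19.2])
def chest(x,y): return CC+x*CX+y*CY
E
python3 - <<'E'
from h import *
z=np.load("top0.npz"); W=pts(z,z["d"])
print("top eye px",ray(z,376.3,211.7,130).round(1),"geom",chest(-117,-95).round(1))
ue=ray(z,371.7,234,93); print("upper eye",ue.round(1),"chest frame",((ue[:2]-CC)@CX).round(1),((ue[:2]-CC)@CY).round(1))
L=np.stack([(W[...,:2]-CC)@CX,(W[...,:2]-CC)@CY],-1)
with np.errstate(all='ignore'): m=(W[...,2]>112)&(W[...,2]<125)&(L[...,0]<-105)&(L[...,0]>-240)&(abs(L[...,1])<70)
print(m.sum(),np.percentile(L[m][:,0],[0,2,5,25,50,75,95]).round(1))
ch=W[110:140,300:355]; 
for n,u,v in(("a",311,126),("b",342,131)):
    b=ray(z,u,v,198);print("bottle",n,b.round(),((b[:2]-CC)@CX).round(),((b[:2]-CC)@CY).round())
f=-100-66; print(f); x=-215
go([*chest(-260,0),180],YAW)
E
```

```text
top eye px [536.  -61.5 130. ] geom [536.2 -60.2]
upper eye [478.4 -54.6  93. ] chest frame -175.1 -96.8
215 [-160.3 -160.  -159.7 -157.7 -155.2 -152.7 -149.2]
bottle a [736. 102. 198.] 61.0 91.0
bottle b [725.  29. 198.] 59.0 17.0
-166
shift [ 386.  -412.4   25.4] turn [-0.001  0.     0.597] | pos [ 248.9 -490.2  205. ] rot [-3.141 -0.     0.47 ] F [-0.2 -0.5  0.4] gap 93.6 t 0.1
```

```bash
python3 -m crank '[[100,193,-206,10,0,0,0.3],[100,193,-206,10,0,0,0.3],[100,193,-206,10,0,0,0.3],[100,193,-206,10,0,0,0.3],[100,193,-206,10,0,0,0.3],[100,193,-206,10,0,0,0.3],[100,386,-412,25,0,0,0.597],[100,386,-412,25,0,0,0.597],[100,386,-412,25,0,0,0.597],[100,386,-412,25,0,0,0.597]]'; python3 -c "
from h import *
go([*chest(-215,0),180],YAW)
go([*chest(-215,0),103],YAW)"
```

```text
clock: 1.1
eef_pos: [378.5, -44.9, 185.9]
eef_rot: [3.142, -0.0, -0.13]
wrist_force: [1.0, -0.8, 0.4]
finger_gap: 93.6
finger_force: 0.0
shift [  60.  -100.1    5.9] turn [ 0.    -0.    -0.003] | pos [378.5 -44.9 185.9] rot [ 3.142 -0.    -0.13 ] F [ 1.  -0.8  0.4] gap 93.6 t 1.1
shift [  60.  -100.1   82.9] turn [ 0.    -0.    -0.003] | pos [378.5 -44.9 185.9] rot [ 3.142 -0.    -0.13 ] F [ 1.  -0.8  0.4] gap 93.6 t 1.1
```

```bash
python3 -m crank '[[100,60,-100,6,0,0,0],[100,60,-100,6,0,0,0],[100,60,-100,6,0,0,0],[100,60,-100,45,0,0,0],[100,60,-100,83,0,0,0],[100,60,-100,83,0,0,0],[100,60,-100,83,0,0,0]]'; python3 -c "
from h import *
go([*chest(-168,0),103],YAW)
go([*chest(-108,0),103],YAW)"
```

```text
clock: 1.8
eef_pos: [450.7, 44.5, 103.7]
eef_rot: [3.141, 0.001, -0.128]
wrist_force: [0.1, 0.1, -0.1]
finger_gap: 94.1
finger_force: 0.0
shift [47.  -2.   0.6] turn [ 0.     0.001 -0.   ] | pos [450.7  44.5 103.7] rot [ 3.141e+00  1.000e-03 -1.280e-01] F [ 0.1  0.1 -0.1] gap 94.1 t 1.8
shift [107.   -2.    0.6] turn [ 0.     0.001 -0.   ] | pos [450.7  44.5 103.7] rot [ 3.141e+00  1.000e-03 -1.280e-01] F [ 0.1  0.1 -0.1] gap 94.1 t 1.8
```

```bash
python3 -m crank '[[100,30,-2,0,0,0,0],[100,40,-2,0,0,0,0],[100,50,-2,0,0,0,0],[100,60,-2,0,0,0,0],[100,70,-2,0,0,0,0],[100,80,-2,0,0,0,0],[100,86,-2,0,0,0,0],[100,92,-2,0,0,0,0],[100,92,-2,0,0,0,0]]'; python3 -c "
from h import *
go([*chest(-108,0),103],YAW)"
```

```text
clock: 2.7
eef_pos: [542.8, 35.1, 102.8]
eef_rot: [3.142, -0.0, -0.127]
wrist_force: [-0.1, 0.0, 0.4]
finger_gap: 93.6
finger_force: 0.0
shift [14.6  0.3 -0.2] turn [ 0. -0.  0.] | pos [542.8  35.1 102.8] rot [ 3.142 -0.    -0.127] F [-0.1  0.   0.4] gap 93.6 t 2.7
```

```bash
python3 -m crank '[[100,3,0,0,0,0,0],[100,6,0,0,0,0,0],[100,8,0,0,0,0,0],[100,10,0,0,0,0,0]]'; python3 -m crank '[[100,2,0,0,0,0,0],[100,4,0,0,0,0,0]]';  python3 - <<'E'
from h import *
go([*chest(-108,0),103],YAW)
c,p,d=grab("top"); ps=grab("side")[1]
o=np.zeros((500,780,3),np.uint8)
o[:240]=0; a=cv2.resize(p[170:250,270:430],None,fx=4.8,fy=3,interpolation=2); o[:240,:768]=a
b=cv2.resize(ps[130:260,230:410],None,fx=2,fy=2,interpolation=2); o[240:500,:360]=b
cv2.imwrite("pics/push1.png",o[:,:,::-1])
E
```

```text
clock: 3.1
eef_pos: [552.2, 33.9, 102.8]
eef_rot: [3.142, 0.0, -0.127]
wrist_force: [-0.4, 0.1, -0.4]
finger_gap: 94.1
finger_force: 0.3
clock: 3.3
eef_pos: [556.6, 33.4, 103.1]
eef_rot: [-3.141, -0.001, -0.127]
wrist_force: [-0.2, -0.7, 0.2]
finger_gap: 94.0
finger_force: 0.0
shift [0.7 0.4 0.1] turn [-0.    -0.001  0.   ] | pos [556.6  33.4 103.1] rot [-3.141e+00 -1.000e-03 -1.270e-01] F [-0.2 -0.7  0.2] gap 94.0 t 3.3
```

View pics/push1.png

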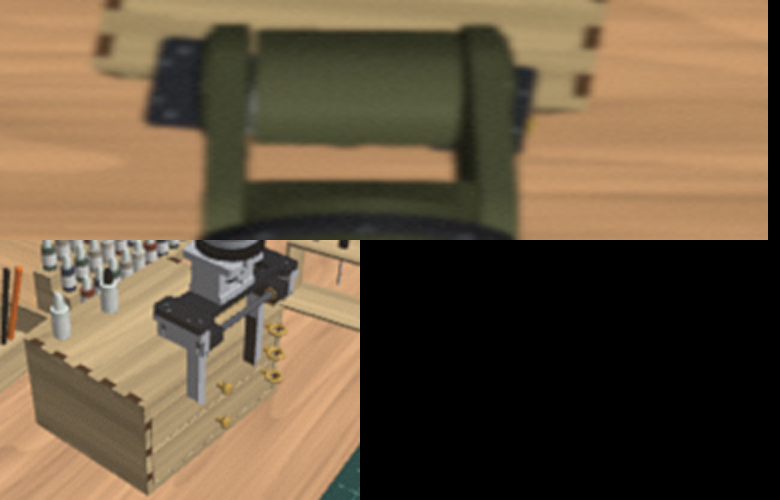

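The drawer front looks flush and the three eyes are in line at side pixels (275, 328–376 in the crop). I'll press on slightly to feel the stop.

```bash
python3 -m crank '[[100,1,0,0,0,0,0],[100,2,0,0,0,0,0],[100,2,0,0,0,0,0]]';python3 -m crank '[[100,1,0,0,0,0,0],[100,1.5,0,0,0,0,0],[100,1.5,0,0,0,0,0]]'
```

```text
clock: 3.7
eef_pos: [557.3, 33.2, 103.0]
eef_rot: [3.141, 0.002, -0.127]
wrist_force: [-8.6, 0.1, 5.7]
finger_gap: 94.2
finger_force: 4.3
clock: 4.0
eef_pos: [557.3, 33.3, 102.9]
eef_rot: [3.141, 0.006, -0.127]
wrist_force: [-22.1, 0.4, 12.5]
finger_gap: 94.1
finger_force: 11.4
```

```bash
python3 -m crank '[[100,-25,0,0,0,0,0],[100,-60,0,0,0,0,0],[100,-60,0,-50,0,0,0],[100,-60,0,-100,0,0,0],[100,-60,0,-137,0,0,0],[100,-60,0,-137,0,0,0]]'; python3 - <<'E'
from h import *
go([480,-328,240],0.04)
c=optics.calibration("wrist"); print({k:np.round(c[k],2).tolist() for k in c})
E
```

```text
clock: 4.6
eef_pos: [501.7, 40.6, 245.1]
eef_rot: [-3.14, -0.009, -0.127]
wrist_force: [0.3, 0.1, -1.0]
finger_gap: 94.4
finger_force: 0.0
shift [ 25.2 368.4   4.9] turn [-0.    -0.009 -0.167] | pos [501.7  40.6 245.1] rot [-3.14  -0.009 -0.127] F [ 0.3  0.1 -1. ] gap 94.4 t 4.6
{'camera_matrix': [[309.71, 0.0, 316.24], [0.0, 309.71, 201.07], [0.0, 0.0, 1.0]], 'R': [[-0.13, -0.99, -0.0], [-0.96, 0.12, 0.27], [-0.26, 0.04, -0.96]], 't': [103.61, 437.22, 560.74]}
```

```bash
python3 -m crank '[[100,25,368,5,0,0.009,-0.167],[100,25,368,5,0,0.009,-0.167],[100,25,368,5,0,0.009,-0.167],[100,25,368,5,0,0.009,-0.167],[100,25,368,5,0,0.009,-0.167],[100,25,368,5,0,0.009,-0.167],[100,25,368,5,0,0.009,-0.167],[100,25,368,5,0,0.009,-0.167],[100,25,368,5,0,0.009,-0.167],[100,25,368,5,0,0.009,-0.167]]'; python3 -m crank '[[100,0,0,0,0,0,0],[100,0,0,0,0,0,0]]'; python3 - <<'E'
from h import *
go([480,-328,240],0.04)
c,p,d=grab("wrist"); cv2.imwrite("pics/wrist1.png",p[:,:,::-1]); np.savez("wrist1.npz",p=p,d=d,**{k:np.array(c[k]) for k in("camera_matrix","R","t")})
E
```

```text
clock: 5.6
eef_pos: [478.0, -327.4, 233.9]
eef_rot: [-3.141, -0.008, 0.039]
wrist_force: [0.0, 0.2, -0.1]
finger_gap: 94.2
finger_force: 0.0
clock: 5.8
eef_pos: [478.5, -326.5, 235.0]
eef_rot: [3.141, -0.009, 0.041]
wrist_force: [-0.9, -0.1, -0.3]
finger_gap: 94.0
finger_force: 0.0
shift [ 1.4  1.5 -5. ] turn [ 0.001 -0.009  0.001] | pos [ 478.5 -326.5  235. ] rot [ 3.141 -0.009  0.041] F [-0.9 -0.1 -0.3] gap 94.0 t 5.8
```

View pics/wrist1.png

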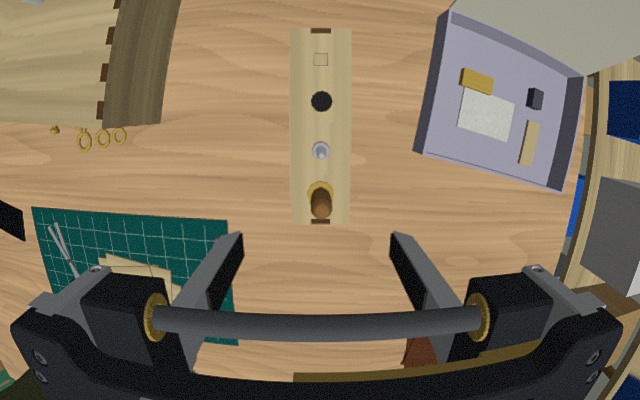

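The wrist view shows the rack in the middle column. The empty hole is at (321, 59), driver (321, 101), knife (321, 150), and the rod's handle top at about (321, 208) with its flange around (320, 193). The chest's eyes are at (84–120, 140).

```bash
cat >> h.py <<'E'
def fray(c,u,v,z):
    K=np.array(c["camera_matrix"]);R=np.array(c["R"]);t=np.array(c["t"])
    a=np.array([(u-K[0,2])/K[0,0],(v-K[1,2])/K[1,1]]); th=np.hypot(*a)
    d=R.T@np.array([*(a/th*np.sin(th)),np.cos(th)]); o=-R.T@t
    return o+d*(z-o[2])/d[2]
E
python3 - <<'E'
from h import *
z=np.load("wrist1.npz"); p=z["p"]
hsv=cv2.cvtColor(p,cv2.COLOR_RGB2HSV)
def blob(m,u0,u1,v0,v1):
    q=np.zeros(m.shape,np.uint8); q[v0:v1,u0:u1]=m[v0:v1,u0:u1]*255
    return q
h=blob((hsv[...,2]<150)&(hsv[...,1]>100),300,345,180,219) # handle
f=blob((hsv[...,1]>150)&(hsv[...,2]>150),300,345,170,222)
for n,q in(("handle",h),("flange",f)):
    v,u=np.nonzero(q); print(n,len(u),u.min(),u.max(),v.min(),v.max(),u.mean().round(1),v.mean().round(1))
    for vv in range(v.min(),v.max()+1,3): print(vv,u[v==vv].min() if (v==vv).any() else 0,u[v==vv].max() if (v==vv).any() else 0,end='; ')
    print()
print("empty hole",fray(z,321,59,110).round(1))
print("driver",fray(z,321,101,150).round(1))
for vv in (176,180,184): print(vv,fray(z,320,vv,113).round(1))
for vv in (205,208,211): print("top",vv,fray(z,321,vv,168).round(1))
for u,v in((290,29),(350,29),(289,224),(351,224)): print("corner",fray(z,u,v,110).round(1))
E
```

```text
handle 584 310 332 181 218 320.7 202.6
181 318 321; 184 0 0; 187 318 322; 190 313 327; 193 312 329; 196 311 330; 199 311 331; 202 310 331; 205 311 331; 208 311 331; 211 311 331; 214 313 329; 217 316 325; 
flange 85 309 332 182 199 319.8 188.2
182 317 322; 185 312 327; 188 311 330; 191 310 331; 194 310 332; 197 310 310; 
empty hole [ 615.1 -325.9  110. ]
driver [ 570.9 -327.1  150. ]
176 [ 499.3 -329.9  113. ]
180 [ 495.2 -330.   113. ]
184 [ 491.2 -330.2  113. ]
top 205 [ 485.3 -330.6  168. ]
top 208 [ 482.7 -330.8  168. ]
top 211 [ 480.1 -330.9  168. ]
corner [ 645.5 -294.4  110. ]
corner [ 648.2 -352.9  110. ]
corner [ 446.6 -299.8  110. ]
corner [ 449.2 -364.7  110. ]
```

```bash
python3 -c "
from h import *
go([480,-330.3,126],0.04)"
python3 -m crank '[[100,2,4,0,0,-0.009,0],[70,2,4,10,0,-0.009,0],[70,2,4,10,0,-0.009,0]]'; python3 -c "
from h import *
go([480,-330.3,126],0.04)"
```

```text
shift [  0.3   3.6 109.1] turn [ 0.001 -0.009  0.001] | pos [ 478.6 -326.6  235.1] rot [ 3.141 -0.009  0.041] F [-0.  -0.   0.4] gap 94.1 t 5.85
clock: 6.15
eef_pos: [480.2, -331.1, 223.1]
eef_rot: [-3.141, 0.002, 0.04]
wrist_force: [0.1, 0.2, 0.5]
finger_gap: 81.2
finger_force: 0.0
shift [ 0.1 -0.8 97.1] turn [-0.001  0.002  0.   ] | pos [ 480.2 -331.1  223.1] rot [-3.141e+00  2.000e-03  4.000e-02] F [0.1 0.2 0.5] gap 81.2 t 6.15
```

```bash
python3 -m crank '[[60,0,-1,40,0,0,0],[60,0,-1,75,0,0,0],[60,0,-1,97,0,0,0],[60,0,-1,97,0,0,0]]' 15; python3 -m crank '[[15,0,0,0,0,0,0],[10,0,0,0,0,0,0],[5,0,0,0,0,0,0],[5,0,0,0,0,0,0],[5,0,0,0,0,0,0],[5,0,0,0,0,0,0],[5,0,0,0,0,0,0],[5,0,0,0,0,0,0]]' 15; python3 -c "
from h import *
go([480,-330.3,126],0.04)"
```

```text
clock: 6.55
eef_pos: [479.2, -329.6, 124.8]
eef_rot: [-3.139, 0.004, 0.04]
wrist_force: [0.8, 0.5, -0.7]
finger_gap: 56.7
finger_force: 0.0
clock: 7.35
eef_pos: [480.6, -330.6, 128.4]
eef_rot: [3.141, -0.0, 0.04]
wrist_force: [-0.1, 2.0, 6.0]
finger_gap: 19.1
finger_force: 15.0
shift [-0.6 -0.4  2.4] turn [ 0.001 -0.    -0.   ] | pos [ 480.6 -330.6  128.4] rot [ 3.141 -0.     0.04 ] F [-0.1  2.   6. ] gap 19.1 t 7.35
```

```bash
python3 -m crank '[[5,0,0,-3,0,0,0],[5,0,0,-10,0,0,0],[5,0,0,-20,0,0,0],[5,0,0,-50,0,0,0],[5,0,0,-90,0,0,0],[5,0,0,-130,0,0,0],[5,0,0,-155,0,0,0],[5,0,0,-155,0,0,0],[5,0,0,-155,0,0,0]]' 25; python3 - <<'E'
from h import *
go([*chest(-117,-95),283],YAW)
c,p,d=grab("wrist"); cv2.imwrite("pics/wrist2.png",p[100:,150:550,::-1]); np.savez("wrist2.npz",p=p,d=d,**{k:np.array(c[k]) for k in("camera_matrix","R","t")})
E
```

```text
clock: 8.25
eef_pos: [480.3, -330.4, 282.7]
eef_rot: [3.141, 0.0, 0.04]
wrist_force: [1.6, -0.1, -1.2]
finger_gap: 18.5
finger_force: 25.0
shift [  66.6 -267.8   -0.5] turn [ 0.001 -0.     0.167] | pos [ 480.3 -330.4  282.7] rot [3.141 0.    0.04 ] F [ 1.6 -0.1 -1.2] gap 18.5 t 8.25
```

View pics/wrist2.png

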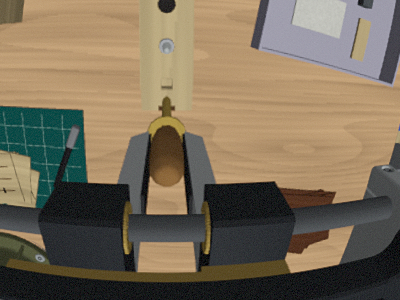

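The rod is held: its flange is at about (316, 228) in full-image pixels and the shaft tip at about (317, 198). Next I'll measure tilt and grasp height.

```bash
python3 - <<'E'
from h import *
z=np.load("wrist2.npz"); p=z["p"]
hsv=cv2.cvtColor(p,cv2.COLOR_RGB2HSV)
m=(hsv[...,1]>150)&(hsv[...,2]>60)&(hsv[...,0]>15)
for v in range(190,236,2):
    u=np.nonzero(m[v,295:340])[0]+295; print(v,(u.min(),u.max(),len(u)) if len(u) else 0,end='; ')
print()
for v in (194,196,198,200): print("tip",v,fray(z,317,v,170).round(1))
for v in (214,216,218): print("flange far",v,fray(z,316,v,267).round(1))
c,p2,d2=grab("side"); np.savez("side2.npz",p=p2,d=d2,**{k:np.array(c[k]) for k in("camera_matrix","R","t")})
K=c["camera_matrix"]
def pr(X): q=np.array(c["R"])@X+np.array(c["t"]); return (K@(q/q[2]))[:2]
a=pr(np.array([480,-330,267])).astype(int); print("side px flange",a, "tip",pr(np.array([480,-330,172])))
a=a+[0,20]; cr=cv2.resize(p2[max(a[1]-60,0):a[1]+50,a[0]-50:a[0]+50],None,fx=5,fy=5,interpolation=2); print(max(a[1]-60,0),a[0]-50)
cv2.imwrite("pics/side2.png",cr[:,:,::-1])
E
```

```text
190 0; 192 0; 194 0; 196 0; 198 (np.int64(315), np.int64(318), 4); 200 (np.int64(314), np.int64(319), 5); 202 (np.int64(313), np.int64(319), 7); 204 (np.int64(313), np.int64(319), 5); 206 (np.int64(313), np.int64(319), 6); 208 (np.int64(312), np.int64(321), 8); 210 (np.int64(312), np.int64(319), 7); 212 (np.int64(313), np.int64(319), 7); 214 (np.int64(312), np.int64(320), 8); 216 (np.int64(312), np.int64(320), 8); 218 (np.int64(308), np.int64(324), 8); 220 (np.int64(305), np.int64(328), 15); 222 (np.int64(302), np.int64(329), 11); 224 (np.int64(301), np.int64(331), 12); 226 (np.int64(300), np.int64(333), 19); 228 (np.int64(299), np.int64(332), 12); 230 (np.int64(299), np.int64(332), 19); 232 (np.int64(303), np.int64(330), 9); 234 (np.int64(301), np.int64(331), 9); 
tip 194 [ 483.8 -331.5  170. ]
tip 196 [ 481.8 -331.6  170. ]
tip 198 [ 479.8 -331.6  170. ]
tip 200 [ 477.8 -331.7  170. ]
flange far 214 [ 495.4 -330.1  267. ]
flange far 216 [ 494.  -330.1  267. ]
flange far 218 [ 492.6 -330.2  267. ]
side px flange [440  89] tip [434.38415534 121.77350839]
49 390
```

View pics/side2.png

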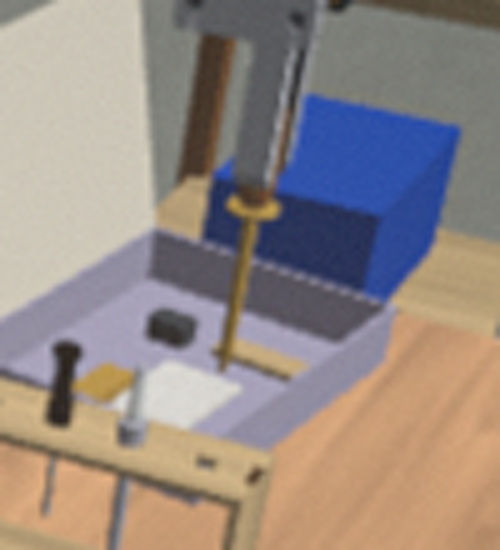

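```bash
python3 -m crank '[[5,67,-268,0,0,0,0.167],[5,67,-268,0,0,0,0.167],[5,67,-268,0,0,0,0.167],[5,67,-268,0,0,0,0.167],[5,67,-268,0,0,0,0.167],[5,67,-268,0,0,0,0.167],[5,67,-268,20,0,0,0.167],[5,67,-268,20,0,0,0.167],[5,67,-268,20,0,0,0.167],[5,67,-268,20,0,0,0.167]]'; python3 -m crank '[[5,0,0,0,0,0,0],[5,0,0,0,0,0,0]]'; python3 - <<'E'
from h import *
go([*chest(-117,-95),255],YAW)
c,p,d=grab("wrist"); np.savez("wrist3.npz",p=p,d=d,**{k:np.array(c[k]) for k in("camera_matrix","R","t")})
cs,ps,ds=grab("side"); np.savez("side3.npz",p=ps,d=ds,**{k:np.array(cs[k]) for k in("camera_matrix","R","t")})
o=np.zeros((600,800,3),np.uint8)
o[:480,:400]=cv2.resize(p[150:250,275:359],(400,480),interpolation=2)
a=ps[130:240,340:420]; o[:550,400:800]=cv2.resize(a,(400,550),interpolation=2)
cv2.imwrite("pics/three.png",o[:,:,::-1])
E
```

```text
clock: 9.35
eef_pos: [536.7, -60.7, 263.1]
eef_rot: [3.141, -0.0, -0.128]
wrist_force: [-0.4, -0.1, -1.1]
finger_gap: 19.1
finger_force: 25.0
clock: 9.55
eef_pos: [536.7, -60.5, 263.1]
eef_rot: [3.141, -0.001, -0.128]
wrist_force: [0.7, 0.3, -1.7]
finger_gap: 19.2
finger_force: 25.0
shift [-0.6 -0.3  8.1] turn [ 0.001 -0.001 -0.   ] | pos [536.7 -60.5 263.1] rot [ 3.141e+00 -1.000e-03 -1.280e-01] F [ 0.7  0.3 -1.7] gap 19.2 t 9.55
```

View pics/three.png

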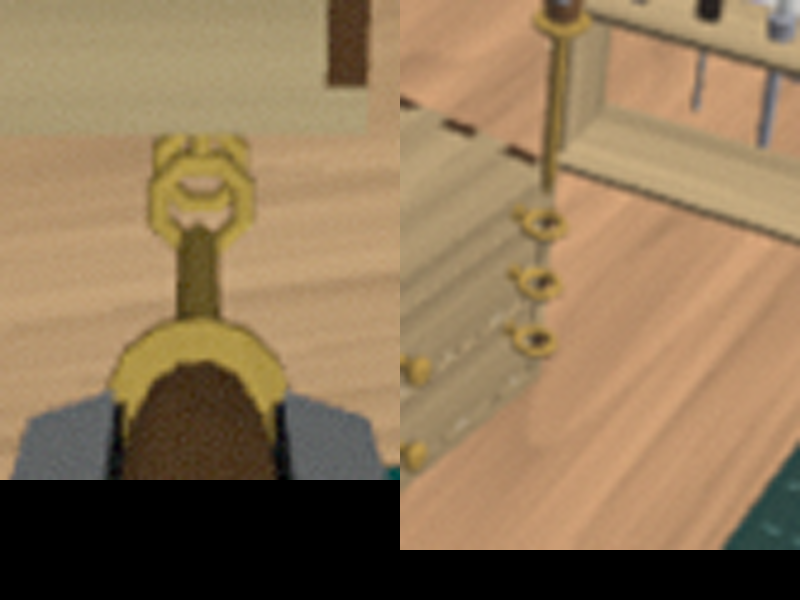

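The wrist crop shows the tip at (198, 228) just in front of the top eye's ring centre (201, 200). In the side crop the tip at (548, 190) is above the ring at (545, 224).

```bash
python3 - <<'E'
from h import *
z=np.load("wrist3.npz"); s=np.load("side3.npz")
R=Ro.from_euler("z",YAW)
ring=fray(z,275+201/4.762,150+200/4.8,130); print("ring wrist",ring.round(1),"side",ray(s,340+145/5,130+224/5,130).round(1))
for tz in (148,150,152):
    tip=fray(z,275+198/4.762,150+226/4.8,tz); ts=ray(s,340+148/5,130+190/5,tz); print(tz,"tip wrist",tip.round(1),"side",ts.round(1))
    d=ring-tip; print("  ring-tip in chest/tool x,-y:",(d[:2]@CX).round(1),-(d[:2]@CY).round(1))
fs=ray(s,340+163/5,130+22/5,245); print("flange side",fs.round(1))
for zz in(242,245,248): print("flange wrist far edge",fray(z,275+198/4.762,150+319/4.8,zz+3).round(1))
E
```

```text
ring wrist [537.4 -62.1 130. ] side [535.9 -60.8 130. ]
148 tip wrist [536.5 -61.3 148. ] side [537.4 -64.1 148. ]
  ring-tip in chest/tool x,-y: 1.0 0.7
150 tip wrist [537.1 -61.4 150. ] side [536.1 -61.4 150. ]
  ring-tip in chest/tool x,-y: 0.4 0.7
152 tip wrist [537.6 -61.5 152. ] side [534.9 -58.8 152. ]
  ring-tip in chest/tool x,-y: -0.1 0.7
flange side [535.4 -60.3 245. ]
flange wrist far edge [549.2 -62.8 245. ]
flange wrist far edge [550.2 -63.  248. ]
flange wrist far edge [551.2 -63.1 251. ]
```

```bash
python3 -m crank '[[5,0.4,0.7,0,0,0,0],[5,0.4,0.7,8,0,0,0],[5,0.4,0.7,16,0,0,0],[5,0.4,0.7,22,0,0,0],[5,0.4,0.7,28,0,0,0],[5,0.4,0.7,34,0,0,0],[5,0.4,0.7,34,0,0,0]]'; python3 - <<'E'
from h import *
print(manip.read_state()["wrist_force"],manip.read_state()["moment"])
c,p,d=grab("wrist");cs,ps,ds=grab("side")
o=np.zeros((600,800,3),np.uint8)
o[:480,:400]=cv2.resize(p[150:250,275:359],(400,480),interpolation=2)
a=ps[130:240,340:420]; o[:550,400:800]=cv2.resize(a,(400,550),interpolation=2)
cv2.imwrite("pics/four.png",o[:,:,::-1])
E
```

```text
clock: 10.35
eef_pos: [536.7, -60.8, 227.7]
eef_rot: [3.141, 0.001, -0.127]
wrist_force: [-0.2, 0.5, -1.4]
finger_gap: 19.1
finger_force: 25.0
[-0.19678763  0.52526397 -1.39904623] [-0.02687499  0.00571658 -0.03113852]
```

View pics/four.png

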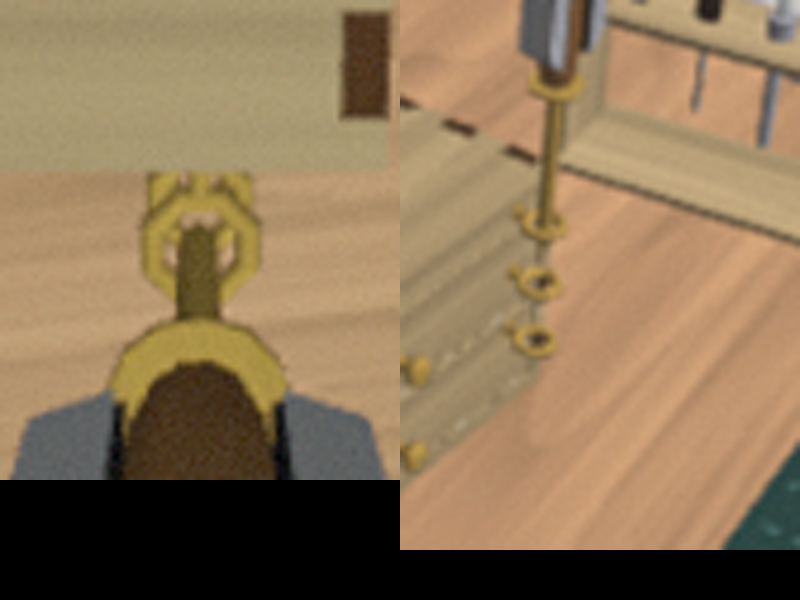

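The tip is inside the top eye (side crop: shaft meets the ring at (545, 222)) with no contact force. Continuing down.

```bash
python3 -m crank '[[5,0,0.4,6,0,0,0],[5,0,0.4,12,0,0,0],[5,0,0.4,18,0,0,0],[5,0,0.4,24,0,0,0],[5,0,0.4,30,0,0,0],[5,0,0.4,36,0,0,0],[5,0,0.4,36,0,0,0]]'; python3 -c "
from h import *
print(manip.read_state()['moment'].round(2))"
```

```text
clock: 11.15
eef_pos: [536.6, -61.2, 191.7]
eef_rot: [3.141, 0.001, -0.127]
wrist_force: [-0.6, 0.6, -0.5]
finger_gap: 19.1
finger_force: 25.0
[ 0.06  0.06 -0.01]
```

Tip is now about 79 mm up, below the middle eye, with no contact.

```bash
python3 -m crank '[[5,0,0,6,0,0,0],[5,0,0,12,0,0,0],[5,0,0,18,0,0,0],[5,0,0,24,0,0,0],[5,0,0,30,0,0,0],[5,0,0,36,0,0,0],[5,0,0,38,0,0,0],[5,0,0,38,0,0,0]]'; python3 - <<'E'
from h import *
print(manip.read_state()['moment'].round(2))
c,p,d=grab("wrist");cs,ps,ds=grab("side")
o=np.zeros((600,800,3),np.uint8)
o[:480,:400]=cv2.resize(p[150:250,275:359],(400,480),interpolation=2)
a=ps[130:240,340:420]; o[:550,400:800]=cv2.resize(a,(400,550),interpolation=2)
cv2.imwrite("pics/five.png",o[:,:,::-1])
E
```

```text
clock: 11.95
eef_pos: [536.9, -61.3, 154.4]
eef_rot: [3.141, 0.0, -0.127]
wrist_force: [-0.4, 0.2, -1.2]
finger_gap: 19.1
finger_force: 25.0
[ 0.    0.04 -0.02]
```

View pics/five.png

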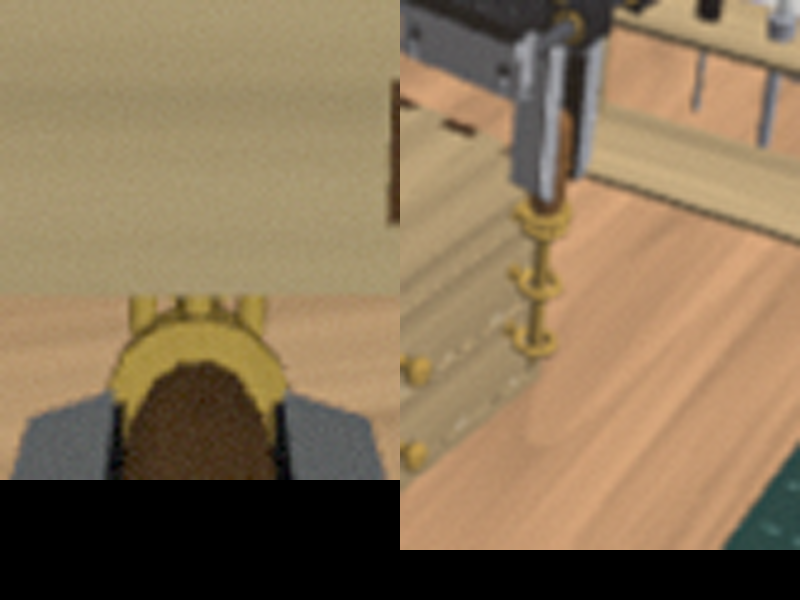

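The shaft is through all three eyes (side crop (545, 222), (540, 285), (535, 345)), with the flange just above the top eye. I'll lower it to contact, then release.

```bash
python3 -m crank '[[5,0,0,2,0,0,0],[5,0,0,3,0,0,0],[5,0,0,3.5,0,0,0]]'; python3 -m crank '[[5,0,0,1,0,0,0],[5,0,0,1,0,0,0]]'
```

```text
clock: 12.35
eef_pos: [536.9, -61.3, 151.2]
eef_rot: [3.141, -0.0, -0.127]
wrist_force: [0.2, 0.1, -1.4]
finger_gap: 19.1
finger_force: 25.0
clock: 12.55
eef_pos: [537.1, -61.3, 150.8]
eef_rot: [3.141, -0.001, -0.127]
wrist_force: [-1.8, 0.9, 4.1]
finger_gap: 19.2
finger_force: 25.0
```

```bash
python3 -m crank '[[25,0,0,0,0,0,0],[35,0,0,0,0,0,0],[45,0,0,0,0,0,0],[45,0,0,0,0,0,0],[45,0,0,0,0,0,0]]'; python3 -m crank '[[45,0,0,-10,0,0,0],[45,0,0,-40,0,0,0],[45,0,0,-80,0,0,0],[45,0,0,-130,0,0,0],[45,0,0,-130,0,0,0],[45,-120,0,-130,0,0,0],[45,-120,0,-130,0,0,0],[45,-120,0,-130,0,0,0],[45,-120,0,-130,0,0,0]]'; python3 - <<'E'
from h import *
cs,ps,ds=grab("side"); c,p,d=grab("wrist")
o=np.zeros((600,800,3),np.uint8)
o[:320,:512]=cv2.resize(p,(512,320),interpolation=3)
o[320:600,:512]=cv2.resize(ps,(448,280),interpolation=3)[:, :448].repeat(1,1) if False else cv2.resize(ps[20:370],(512,280),interpolation=3)
o[:385,520:800]=cv2.resize(ps[130:240,340:420],(280,385),interpolation=2)
cv2.imwrite("pics/end.png",o[:,:,::-1])
E
```

```text
clock: 13.05
eef_pos: [536.9, -61.3, 150.2]
eef_rot: [3.141, -0.0, -0.127]
wrist_force: [0.0, 0.2, 0.0]
finger_gap: 42.3
finger_force: 0.0
clock: 13.95
eef_pos: [416.4, -45.7, 281.3]
eef_rot: [3.141, -0.002, -0.127]
wrist_force: [0.5, -0.6, 0.1]
finger_gap: 42.2
finger_force: 0.0
```

View pics/end.png

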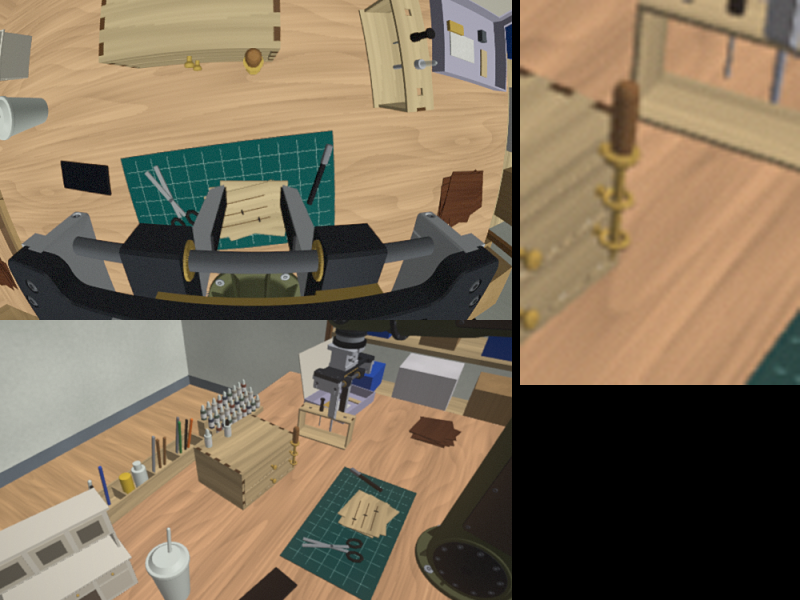

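The rod stands upright with its flange on the top eye (right crop (620, 150)), and its shaft passes through the lower rings. The drawers are flush, the cup and bottles are standing, and the other two tools are still in the rack.

```bash
python3 -c "
from cell import manip
print(manip.sign_off())"
```

```text
the job is handed in; nothing more can be done
None
```

The job is handed in at about 14 s: the drawer is pushed home to its stop, and the lock rod hangs upright through all three eyes with its flange on the top one. The other tools, the cup and the bottles are still in place, and the hand-in gave no score.

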